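# Put returned machine parts away in their stock bins

### The arm

A 6-joint arm with a two-finger parallel gripper is mounted at the origin on the work surface. World frame = base frame: x ahead of the robot, y to its left, z up, the work surface at z = 0. Lengths are in m, angles in rad, forces in N, time in s.
With the tool pointing down it reaches from about 0.3 to 0.75 m from the base axis. Payload 8.5 kg.
Tool frame: the origin (TCP) lies at the very end of the fingers, on their centre line; the grasp point (between the pads) lies 19 mm behind it (bot.grip_point_offset is the distance from the TCP to the grasp point, in m); z points along the fingers, y is the line along which they close (so a half turn about z gives the same grasp; the last joint's range is limited). The gripper opens to 88 mm and grips with 3 to 60 N. Pads are 18 mm wide; open, the fingers measure 123 mm over their backs; the gripper's body (75 mm by 187 mm) begins 45 mm behind the grasp point.
Start: joints at [-1.371, 0.381, 1.297, -0, 1.464, -0.215], TCP at [0.222, -0.503, 0.239] pointing down, gripper open.
Joint ranges: [-3.11, 3.11], [-0.89, 2.33], [0.22, 2.48], [-1.42, 4.56], [0.17, 2.85], [-2.88, 2.88]. Speed limits (rad/s): [2.39, 2.39, 3.14, 3.14, 3.14, 3.14].

### API

Orientations are given as a rotation vector (axis times angle).
In Python, from rig import readout, vision, bot gives the robot as it stands.
- The arm moves only by the shell command python3 -m inch 'ROWS'. ROWS is a JSON object of lists of equal length, an entry for each row: "rotation": the turn, a rotation vector about the tool's x, y, z in rad, a list of three; "delta_pos": the shift along the tool's x, y, z in m, a list of three; "grip": the opening, from -1 (shut) to 1 (fully open). A call has 1 to 20 rows; each row is the pose to reach, as a shift and turn from the pose commanded when the call began, along the tool's axes at that moment; what a row does not reach only later rows make up. A row lasts 1/12 s, in which the tool goes at most 41.7 mm and 7.16 degrees, less where a joint would pass 70% of its speed; a pose out of reach is approached as far as the arm can. A call with a gripper value outside its range is refused whole. The fingers move at their own pace and stop on an object; the grip force is fixed at half the most. Time passes only in rows, so rows that repeat a pose let the fingers close. It gives the time, the measured TCP pose, the force, the opening and the grip force at its end, in the units of the state.
- readout.observe(): the state, without advancing time (a new reading comes with each control period).
- vision.capture(name): name is "side" or "top"; returns a dict with "frame" (480x640x3 uint8, red, green, blue), "fx", "fy", "cx", "cy" (pixels), "k1" (the pictures are not rectified: a ray, as slopes to the right and down, at radius r is drawn at 1 + k1 r^2 times it, then the intrinsics apply), "pose" (4x4, takes a point from camera to world coordinates). Camera axes: x right, y up, looking along -z (the intrinsics and any distortion apply to the point x, -y, -z); pixel columns grow to the right and rows downward; lengths in m; the calibration is good to about 2 mm. A picture is of the moment at which its call begins. There is no depth.
- bot.close_job(): hands the job in; it is judged then, once.
The state is a dict: "t": time; "joints": joint angles; "joint_velocities": joint speeds; "tau": joint torques, N m; "ee_pos": TCP position; "tcp_rot": TCP orientation; "force": force on the tool from outside, world axes, zero at the start; "moment": the same for the moment, N m; "grip_width": finger opening in m; "grasp_force": force on a finger pad.
Only numpy, scipy, OpenCV 4.12 (cv2) and the standard library are available. Lean on these libraries where they do the work, as an engineer would, in place of code of your own. Each camera call takes 0.05 s, during which the arm holds its last target. There are 200 camera calls.

### The job

Four new spare parts have come back to the parts counter: put each one away in the empty front compartment of the cardboard bin that holds its own kind, with the oil filter standing upright as it stands now, and the pulley, the bearing and the spark plug lying flat on the bin's floor. The rusty old pulley is not stock: leave it and the mug where they are.

Things in the scene. Friction and masses are not known exactly. Their poses are not given: they have to be found in the camera images.
- oil_filter: New spin-on oil filter, a yellow can with fluted sides and a steel rim at its foot, 58 mm in diameter, 70 mm tall, standing on the counter on its open (gasket) end; about 0.2 kg. Origin: centre of its underside, z up along its axis.
- pulley: New V-belt idler pulley, pale bright metal with a black sealed bearing in its middle, 57 mm in diameter, 22 mm thick, lying flat on the counter; about 0.17 kg. Origin: centre of its underside, z along its axis; both faces are alike.
- bearing: New sealed ball bearing, steel rings with a blue seal between them and an open 20 mm bore, 47 mm in diameter, 14 mm thick, lying flat on the counter; about 0.1 kg. Origin: centre of its underside, z along its axis; both faces are alike.
- spark_plug: New spark plug lying on its side, 77 mm long, white ceramic one end, steel thread the other; 0.05 kg; does not roll. Origin: underside, below the middle of its steel hexagon; x runs along it to the thread end (x = 37 mm; ceramic end x = -40). The hexagon, 12 mm long, 21 high, 24 wide over its side corners, is the place to grip, across x; it balances within 10 mm of there.
- old_pulley: Worn pulley, brown all over with rust, otherwise of the same shape and size as the new one (57 mm in diameter, 22 mm thick, lying flat). It stays where it is. Origin: centre of its underside.
- mug: Blue ceramic coffee mug, 80 mm in diameter, 92 mm tall, with a handle at its +y side, standing loose beside the work. It stays where it is. Origin: centre of its underside.
- bin_filter: Fixed cardboard bin, 200 (x) by 128 (y) mm, walls and floor 4 mm, origin under its centre, yaw small. Front lip (-x, robot's side) 40 mm high, sides sloping up to 66 mm at mid-length, back 66 mm. Behind a divider (x = 24 to 28 mm, 48 mm high): fixed stock, two yellow oil filters, tops at 74 mm. Front compartment empty: 120 by 120 mm inside, centre at (-36, 0) mm, floor at z = 4 mm.
- bin_pulley: Fixed cardboard bin, 200 (x) by 128 (y) mm, walls and floor 4 mm, origin under its centre, yaw small. Front lip (-x, robot's side) 40 mm high, sides sloping up to 66 mm at mid-length, back 66 mm. Behind a divider (x = 24 to 28 mm, 48 mm high): fixed stock, two stacks of bright pulleys, tops at 48 mm. Front compartment empty: 120 by 120 mm inside, centre at (-36, 0) mm, floor at z = 4 mm.
- bin_bearing: Fixed cardboard bin, 200 (x) by 128 (y) mm, walls and floor 4 mm, origin under its centre, yaw small. Front lip (-x, robot's side) 40 mm high, sides sloping up to 66 mm at mid-length, back 66 mm. Behind a divider (x = 24 to 28 mm, 48 mm high): fixed stock, two stacks of blue-sealed bearings, tops at 46 mm. Front compartment empty: 120 by 120 mm inside, centre at (-36, 0) mm, floor at z = 4 mm.
- bin_plug: Fixed cardboard bin, 200 (x) by 128 (y) mm, walls and floor 4 mm, origin under its centre, yaw small. Front lip (-x, robot's side) 40 mm high, sides sloping up to 66 mm at mid-length, back 66 mm. Behind a divider (x = 24 to 28 mm, 48 mm high): fixed stock, a pile of spark plugs, top at 44 mm. Front compartment empty: 120 by 120 mm inside, centre at (-36, 0) mm, floor at z = 4 mm.
Not all that is in view belongs to the job. What is shaped like the spark_plug but pink or red is not meant. Of the things that look like the pulley, the larger one is meant.

How it is judged:
By the outcome, as a careful person would: the job done as asked, in the order asked, and still so for the second after the job is handed in, with the robot touching nothing.
It also fails if it takes over 112 s, if anything falls off the work surface, if the arm or the gripper's body presses on something with over 40 N, if the wrist force passes 120 N, or if a joint passes its speed limit or range.

## Working session

There is one attempt and no reset: what is moved stays moved. The work goes in short steps, Python scripts to look and compute and a shell command to move; the robot and the scene stay as the last step left them, time stands still between calls to the robot, and variables do not carry over. Pictures are saved under pics/ and viewed, at most 14 in all, crops included, and the job is handed in when it is done.

```bash
ls; mkdir -p pics
python3 - <<'E'
from rig import readout, vision, bot
import cv2, numpy as np
for n in ("top","side"):
    c=vision.capture(n); cv2.imwrite(f"pics/{n}0.png",c["frame"][:,:,::-1])
    np.save(f"pics/{n}0.npy",c["frame"])
    print(n,{k:np.round(c[k],4).tolist() for k in c if k!="frame"})
print(readout.observe(), bot.grip_point_offset)
E
```

```text
pics
top {'fx': 521.7434, 'fy': 521.7434, 'cx': 318.9672, 'cy': 232.8471, 'k1': -0.0121, 'pose': [[-0.0278, 0.9987, -0.0423, 0.4401], [-0.9994, -0.0287, -0.02, 0.0678], [-0.0211, 0.0417, 0.9989, 0.9835], [0.0, 0.0, 0.0, 1.0]]}
side {'fx': 497.088, 'fy': 497.088, 'cx': 307.5051, 'cy': 238.0976, 'k1': -0.0957, 'pose': [[-0.995, 0.0623, -0.0782, 0.4104], [-0.0992, -0.5142, 0.8519, 1.0393], [0.0129, 0.8554, 0.5178, 0.6415], [0.0, 0.0, 0.0, 1.0]]}
{'t': 0.1, 'joints': array([-1.37130132e+00,  3.81116451e-01,  1.29816606e+00,  2.36941580e-06,
        1.46363966e+00, -2.15297288e-01]), 'joint_velocities': array([ 3.96836944e-05, -3.64082770e-04, -3.46408350e-03, -6.17715838e-04,
       -7.50995306e-04,  8.52316011e-04]), 'tau': array([ 3.41288200e-03, -4.38652861e+01, -2.24912328e+01,  7.14837969e-02,
        3.42379615e-02, -8.36404593e-05]), 'ee_pos': array([ 0.22159599, -0.50309451,  0.23821244]), 'tcp_rot': array([-3.07296868e+00, -6.46619197e-01, -2.01922407e-05]), 'force': array([0.57819315, 0.35217362, 0.26488328]), 'moment': array([ 0.03738769,  0.0004333 , -0.00732987]), 'grasp_force': 0.0, 'grip_width': 0.08801468446884392} 0.0187
```

View pics/top0.png

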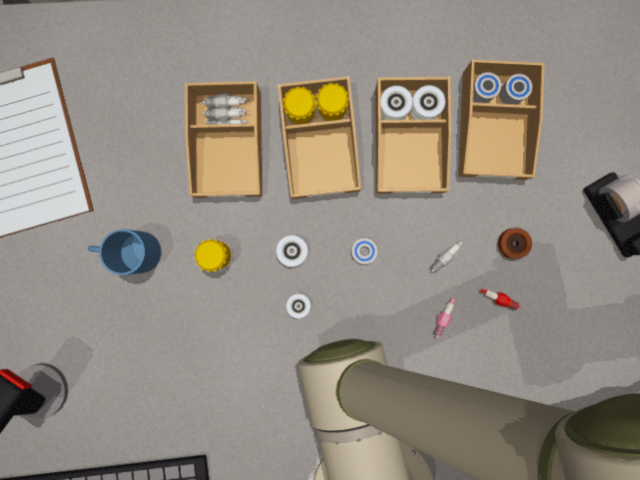

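View pics/side0.png

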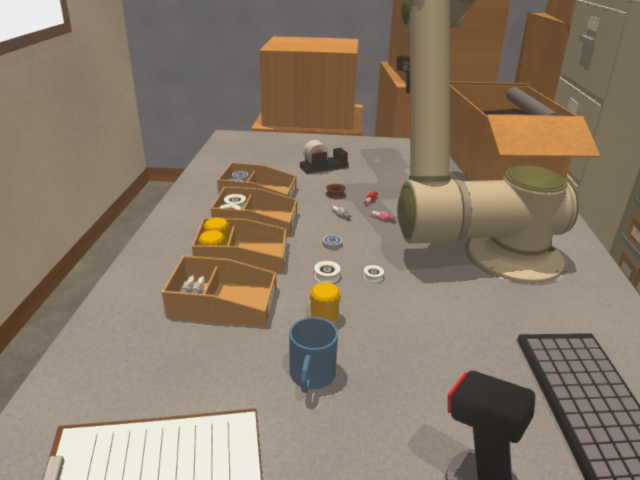

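The top view has +x up and +y left. What could be taken for each part:
- **Pulley:** the large one at (291,251) is meant. The small one at (298,306) is a decoy, and the rusty one at (515,243) stays.
- **Plug:** the white one at (446,256) is meant, not the pink (444,318) or the red (500,299).
- **Filter:** (212,256), the only loose one.
- **Bearing:** (364,251), the only loose one.
- **Bins, left to right:** plug (223,140), filter (319,137), pulley (413,135), bearing (502,120).

```bash
cat > h.py <<'E'
import numpy as np, cv2
def ray(c,u,v):
    k=c["k1"]; p=np.array([(u-c["cx"])/c["fx"],(v-c["cy"])/c["fy"]],float); q=p.copy()
    for _ in range(20): q=p/(1+k*(q@q))
    T=np.array(c["pose"]); return T[:3,3],T[:3,:3]@np.array([q[0],-q[1],-1])
def pt(c,u,v,z):
    o,d=ray(c,u,v); return o+d*(z-o[2])/d[2]
def blob(m,x0,y0,x1,y1):
    s=np.zeros_like(m); s[y0:y1,x0:x1]=m[y0:y1,x0:x1]
    cs,_=cv2.findContours(s,cv2.RETR_EXTERNAL,cv2.CHAIN_APPROX_NONE)
    return max(cs,key=cv2.contourArea)
E
python3 - <<'E'
from h import *; from rig import vision
c=vision.capture("top"); f=c["frame"]; hsv=cv2.cvtColor(f,cv2.COLOR_RGB2HSV); H,S,V=[hsv[:,:,i].astype(int) for i in range(3)]
cr=cv2.resize(f[215:350,185:550],(800,296),interpolation=cv2.INTER_CUBIC); cv2.imwrite("pics/crop.png",cr[:,:,::-1])
u8=lambda m:m.astype(np.uint8)*255
def circ(name,m,box,z):
    k=blob(u8(m),*box); (u,v),r=cv2.minEnclosingCircle(k); e=cv2.fitEllipse(cv2.convexHull(k))
    p=pt(c,*e[0],z); print(name,np.round(e[0],1),"xy",np.round(p,4),"dia",np.round(np.array(e[1])/c["fx"]*(0.9835-z),4))
circ("filter",(S>150)&(V>90)&(H>15)&(H<35),(180,225,250,290),.068)
circ("pulley",V>165,(265,225,320,280),.021); circ("small",V>165,(275,285,325,330),.015)
circ("bearing",(V>150)|(S>70),(345,230,385,270),.013)
circ("old",(S>100),(490,220,540,270),.021)
circ("mug",(S>80),(100,220,170,290),.09)
bg=np.median(f[225:290,395:425].reshape(-1,3),0); print("bg",bg)
m=np.abs(f.astype(int)-bg).max(2)>35
k=blob(u8(m),425,235,470,278)
print("plug",cv2.boundingRect(k)); 
P=np.array([pt(c,*q,.010)[:2] for q in k[:,0]]); (cx,cy),(w,h),a=cv2.minAreaRect(P.astype(np.float32)); 
mask=np.zeros(m.shape,np.uint8); cv2.drawContours(mask,[k],-1,1,-1); ys,xs=np.nonzero(mask)
Q=np.array([pt(c,x,y,.010)[:2] for x,y in zip(xs,ys)]); mu=Q.mean(0); w_,E=np.linalg.eigh(np.cov((Q-mu).T)); d=E[:,1]; d*=np.sign(d[0]); s=(Q-mu)@d; t=(Q-mu)@E[:,0]
print("mu",mu,"dir",d,"ext",s.min(),s.max(),"rect",cx,cy,w,h,a)
for lo in np.arange(-.042,.045,.004):
    j=(s>=lo)&(s<lo+.004)
    if j.sum(): print(round(lo+.002,3),"width mm",round(np.ptp(t[j])*1000,1),"n",j.sum(),"col",np.round(f[ys[j],xs[j]].mean(0)))
# bins
card=u8((S>70)&(H>8)&(H<28)&(V>50))
for n,b in dict(plug=(170,70,270,210),filter=(270,68,366,205),pulley=(368,66,458,205),bearing=(455,50,555,190)).items():
    k=cv2.convexHull(blob(card,*b)); q=cv2.approxPolyDP(k,8,True)[:,0]; print(n,q.tolist())
    r=q[np.argsort(q[:,1])]; 
    back=[pt(c,*p,.066) for p in sorted(r[:2].tolist())]; fr=[pt(c,*p,0) for p in sorted(r[-2:].tolist())]; fl=[pt(c,*p,.04) for p in sorted(r[-2:].tolist())]
    print(" back",np.round(back,3)[:,:2].tolist(),"front z0",np.round(fr,3)[:,:2].tolist(),"z40",np.round(fl,3)[:,:2].tolist())
E
```

```text
filter [212.  255.2] xy [0.445  0.2757 0.068 ] dia [0.0552 0.0634]
pulley [291.3 250.3] xy [0.4502 0.139  0.021 ] dia [0.0579 0.0595]
small [297.9 305.5] xy [0.3478 0.1298 0.015 ] dia [0.0458 0.0468]Traceback (most recent call last):
  File "<stdin>", line 10, in <module>
  File "<stdin>", line 6, in circ
cv2.error: OpenCV(4.12.0) /io/opencv/modules/imgproc/src/shapedescr.cpp:361: error: (-201:Incorrect size of input array) There should be at least 5 points to fit the ellipse in function 'fitEllipseNoDirect'
```

View pics/crop.png

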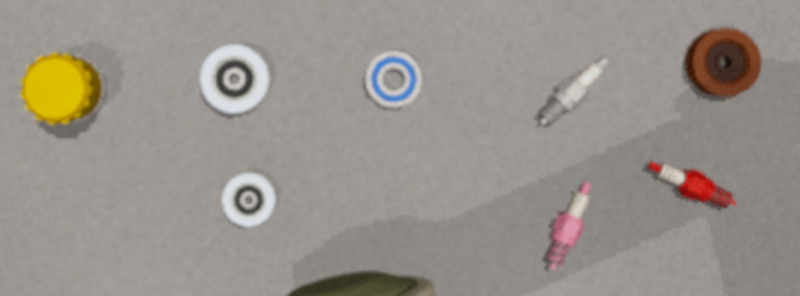

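The crop confirms the choice: large bright pulley, blue-sealed bearing, and a white plug with ceramic at the upper right and thread at the lower left.

Run:
```python
from h import *; from rig import vision
c=vision.capture("top"); f=c["frame"]; hsv=cv2.cvtColor(f,cv2.COLOR_RGB2HSV); H,S,V=[hsv[:,:,i].astype(int) for i in range(3)]
u8=lambda m:m.astype(np.uint8)*255
def circ(name,m,box,z):
    k=blob(u8(m),*box); 
    e=cv2.fitEllipse(cv2.convexHull(k)); p=pt(c,*e[0],z); print(name,np.round(e[0],1),"xy",np.round(p,4),"dia",np.round(np.array(e[1])/c["fx"]*(0.9835-z),4))
    return k
k=circ("filter",(S>150)&(V>90)&(H>15)&(H<35),(180,225,250,290),.068)[:,0]
L,R=k[k[:,0].argmin()],k[k[:,0].argmax()]; print(" left@.066",pt(c,*(L-[.5,0]),.066),"right@.012",pt(c,*(R+[.5,0]),.012),"top/bot",pt(c,0+212,k[:,1].min()-.5,.066)[0],pt(c,212,k[:,1].max()+.5,.066)[0])
bg=np.median(f[225:290,395:425].reshape(-1,3),0); print("bg",bg)
D=np.abs(f.astype(int)-bg).max(2)
circ("bearing",(f.min(2)>bg.max()+22)|(S>70),(345,230,385,270),.013)
circ("old",(S>100),(490,220,540,270),.021); circ("mug",(S>80),(100,220,170,290),.09)
k=blob(u8(D>28),425,235,470,278); print("plug",cv2.boundingRect(k))
mask=np.zeros(H.shape,np.uint8); cv2.drawContours(mask,[k],-1,1,-1); ys,xs=np.nonzero(mask)
Q=np.array([pt(c,x,y,.010)[:2] for x,y in zip(xs,ys)]); mu=Q.mean(0); E=np.linalg.eigh(np.cov((Q-mu).T))[1]; d=E[:,1]; d*=-np.sign(d[0]); s=(Q-mu)@d; t=(Q-mu)@E[:,0]
print("mu",mu,"dir",d,"ext",s.min(),s.max())
for lo in np.arange(-.042,.045,.004):
    j=(s>=lo)&(s<lo+.004)
    if j.sum(): print(round(lo+.002,3),"w",round(np.ptp(t[j])*1000,1),"n",j.sum(),np.round(f[ys[j],xs[j]].mean(0)))
card=u8((S>70)&(H>8)&(H<28)&(V>50))
for n,b in dict(plug=(170,70,270,210),filter=(270,68,366,205),pulley=(368,66,458,205),bearing=(455,50,555,190)).items():
    k=cv2.convexHull(blob(card,*b)); q=cv2.approxPolyDP(k,8,True)[:,0]
    r=q[np.argsort(q[:,1])]
    g=lambda ps,z:np.round([pt(c,*p,z)[:2] for p in sorted(ps.tolist())],3).tolist()
    print(n,q.tolist(),"back",g(r[:2],.066),"fr z0",g(r[-2:],0),"z40",g(r[-2:],.04))
```

```text
filter [212. 255.] xy [0.4452 0.2757 0.068 ] dia [0.0557 0.0633]
 left@.066 [0.4532028  0.30702943 0.066     ] right@.012 [0.44088849 0.2536604  0.012     ] top/bot 0.4744246289964132 0.41620738779115196
bg [158. 153. 149.]
bearing [364.2 250.5] xy [0.4459 0.0042 0.013 ] dia [0.0447 0.0464]
old [514.7 243.1] xy [ 0.4517 -0.2714  0.021 ] dia [0.0567 0.0624]
mug [129.2 251.8] xy [0.4546 0.4143 0.09  ] dia [0.0789 0.1056]
plug (441, 242, 21, 21)
mu [ 0.43710657 -0.15520959] dir [-0.70637767  0.70783515] ext -0.028658280230521974 0.02143703313117879
-0.028 w 1.3 n 3 [189. 184. 179.]
-0.024 w 1.3 n 3 [190. 185. 180.]
-0.02 w 5.2 n 6 [200. 198. 191.]
-0.016 w 9.2 n 12 [208. 205. 197.]
-0.012 w 7.8 n 10 [211. 210. 202.]
-0.008 w 9.2 n 12 [209. 207. 199.]
-0.004 w 9.2 n 12 [210. 207. 199.]
-0.0 w 7.8 n 9 [199. 195. 188.]
0.004 w 10.5 n 13 [198. 194. 189.]
0.008 w 11.8 n 15 [200. 197. 191.]
0.012 w 11.8 n 15 [201. 197. 191.]
0.016 w 7.8 n 10 [199. 195. 190.]
0.02 w 6.6 n 9 [194. 190. 185.]
plug [[256, 82], [261, 195], [190, 195], [185, 84]] back [[0.753, 0.319], [0.752, 0.191]] fr z0 [[0.561, 0.331], [0.557, 0.195]] z40 [[0.556, 0.32], [0.552, 0.19]]
filter [[348, 77], [360, 189], [292, 198], [278, 86]] back [[0.744, 0.152], [0.755, 0.027]] fr z0 [[0.549, 0.137], [0.563, 0.008]] z40 [[0.545, 0.134], [0.558, 0.01]]
pulley [[449, 77], [448, 190], [377, 193], [378, 78]] back [[0.752, -0.027], [0.749, -0.153]] fr z0 [[0.554, -0.024], [0.556, -0.158]] z40 [[0.549, -0.021], [0.551, -0.149]]
bearing [[472, 60], [544, 64], [534, 176], [459, 176]] back [[0.779, -0.195], [0.767, -0.321]] fr z0 [[0.582, -0.18], [0.577, -0.32]] z40 [[0.576, -0.17], [0.572, -0.305]]
```

Run:
```python
from h import *; from rig import vision, readout
c=vision.capture("top"); f=c["frame"]
for n,u,v in (("thread",431.8,271.1),("ceram",461.5,242.4),("hex",446.4,257.4)): print(n,pt(c,u-.5,v-.5,.010))
bg=np.median(f[225:290,395:425].reshape(-1,3),0)
D=(np.abs(f.astype(int)-bg).max(2)>16).astype(np.uint8)*255
cr=cv2.resize(f[232:282,420:475],(770,700)[:1]+(700,),interpolation=cv2.INTER_NEAREST)
k=blob(D,425,235,470,278); print(cv2.boundingRect(k))
g=cv2.resize(np.hstack([f[232:282,420:475],cv2.merge([D]*3)[232:282,420:475]]),(770,350),interpolation=cv2.INTER_CUBIC); cv2.imwrite("pics/plug.png",g[:,:,::-1])
```

```text
thread [ 0.40530747 -0.11915638  0.01      ]
ceram [ 0.45695553 -0.17608123  0.01      ]
hex [ 0.42992331 -0.14708733  0.01      ]
(428, 242, 34, 31)
```

View pics/plug.png

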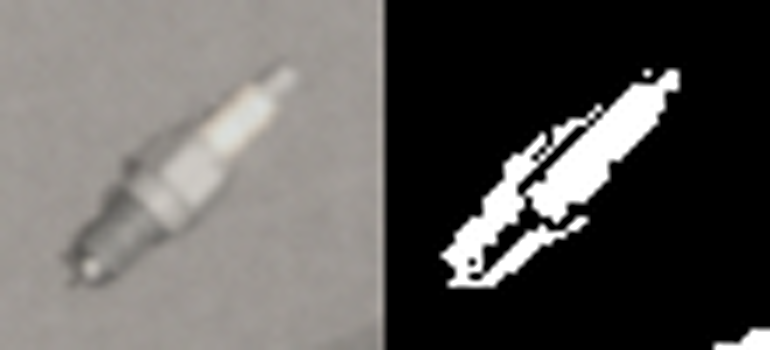

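The zoom shows the plug tips at about (431,271) for the thread and (462,242) for the ceramic. That gives a length of 76.8 mm (expected 77), hexagon at (0.430,-0.1465), and thread direction at 132°. Moving now to hover above the plug.

```bash
python3 -m inch '{"rotation":[[0,0,0.6],[0,0,1.249],[0,0,1.249],[0,0,1.249],[0,0,1.249],[0,0,1.249],[0,0,1.249],[0,0,1.249],[0,0,1.249],[0,0,1.249],[0,0,1.249],[0,0,1.249],[0,0,1.249],[0,0,1.249],[0,0,1.249],[0,0,1.249]],"delta_pos":[[0.04,-0.03,0],[0.3345,-0.2424,0.138],[0.3345,-0.2424,0.138],[0.3345,-0.2424,0.138],[0.3345,-0.2424,0.138],[0.3345,-0.2424,0.138],[0.3345,-0.2424,0.138],[0.3345,-0.2424,0.138],[0.3345,-0.2424,0.138],[0.3345,-0.2424,0.138],[0.3345,-0.2424,0.138],[0.3345,-0.2424,0.138],[0.3345,-0.2424,0.138],[0.3345,-0.2424,0.138],[0.3345,-0.2424,0.138],[0.3345,-0.2424,0.138]],"grip":[1,1,1,1,1,1,1,1,1,1,1,1,1,1,1,1]}'
cat >> h.py <<'E'
from scipy.spatial.transform import Rotation as R_
def to(x,y,z,psi):
    "tool-frame shift and z turn from here to world TCP x,y,z pointing down, tool x at angle psi"
    from rig import readout
    s=readout.observe(); R=R_.from_rotvec(s["tcp_rot"])
    G=R_.from_euler("z",psi)*R_.from_euler("x",np.pi)
    return "d",np.round(R.inv().apply(np.array([x,y,z])-s["ee_pos"]),4).tolist(),"r",np.round((R.inv()*G).as_rotvec(),4).tolist()
E
python3 -c "
from h import *
print(to(.430,-.1465,.003,-.834))"
```

```text
t: 1.58
ee_pos: [0.4299, -0.1481, 0.1013]
tcp_rot: [2.871, -1.274, 0.002]
force: [0.4, -1.2, 0.6]
grip_width: 0.0883
grasp_force: 0.0
('d', [-0.0012, -0.0011, 0.0983], 'r', [-0.0002, -0.0012, -0.0014])
```

```bash
python3 -m inch '{"rotation":[[0,0,0],[0,0,0],[0,0,0],[0,0,0],[0,0,0],[0,0,0],[0,0,0],[0,0,0],[0,0,0],[0,0,0],[0,0,0],[0,0,0],[0,0,0],[0,0,0],[0,0,0],[0,0,0]],"delta_pos":[[-0.001,-0.001,0.035],[-0.001,-0.001,0.065],[-0.001,-0.001,0.085],[-0.001,-0.001,0.097],[-0.001,-0.001,0.097],[-0.001,-0.001,0.097],[-0.001,-0.001,0.097],[-0.001,-0.001,0.097],[-0.001,-0.001,0.097],[-0.001,-0.001,0.097],[-0.001,-0.001,0.097],[-0.001,-0.001,0.097],[-0.001,-0.001,0.097],[-0.001,-0.001,0.097],[-0.001,-0.001,0.097],[-0.001,-0.001,0.097]],"grip":[1,1,1,1,1,-1,-1,-1,-1,-1,-1,-1,-1,-1,-1,-1]}'
python3 -c "
from h import *
print(to(.43,-.1465,.16,-.834))"
```

```text
t: 2.92
ee_pos: [0.4302, -0.1453, 0.0038]
tcp_rot: [2.872, -1.273, -0.0]
force: [-0.4, 0.3, 0.3]
grip_width: 0.0223
grasp_force: 30.0
('d', [0.0008, 0.0009, -0.1562], 'r', [0.0, -0.0, -0.0002])
```

```bash
python3 -c "
from h import *
print(to(.619,.257,.16,-.012))"
```

```text
('d', [-0.1711, -0.4101, -0.1563], 'r', [0.0, 0.0, -0.8222])
```

```bash
python3 -m inch '{"rotation":[[0,0,0],[0,0,0],[0,0,0],[0,0,0],[0,0,0],[0,0,-0.822],[0,0,-0.822],[0,0,-0.822],[0,0,-0.822],[0,0,-0.822],[0,0,-0.822],[0,0,-0.822],[0,0,-0.822],[0,0,-0.822],[0,0,-0.822],[0,0,-0.822],[0,0,-0.822],[0,0,-0.822],[0,0,-0.822],[0,0,-0.822]],"delta_pos":[[0,0,-0.03],[0,0,-0.07],[0,0,-0.11],[0,0,-0.15],[0,0,-0.156],[-0.171,-0.41,-0.156],[-0.171,-0.41,-0.156],[-0.171,-0.41,-0.156],[-0.171,-0.41,-0.156],[-0.171,-0.41,-0.156],[-0.171,-0.41,-0.156],[-0.171,-0.41,-0.156],[-0.171,-0.41,-0.156],[-0.171,-0.41,-0.156],[-0.171,-0.41,-0.156],[-0.171,-0.41,-0.156],[-0.171,-0.41,-0.156],[-0.171,-0.41,-0.156],[-0.171,-0.41,-0.156],[-0.171,-0.41,-0.156]],"grip":[-1,-1,-1,-1,-1,-1,-1,-1,-1,-1,-1,-1,-1,-1,-1,-1,-1,-1,-1,-1]}'
python3 - <<'E'
from h import *; from rig import vision
print(to(.619,.257,.009,-.012))
fs=[vision.capture(n)["frame"] for n in ("side","top")]
g=np.hstack([cv2.resize(fs[0][180:380,120:380],(400,308)),cv2.resize(fs[1][60:260,120:380],(400,308))]); cv2.imwrite("pics/p1.png",g[:,:,::-1])
E
```

```text
t: 4.58
ee_pos: [0.6187, 0.2556, 0.1595]
tcp_rot: [3.141, -0.021, -0.001]
force: [0.0, 0.6, -0.2]
grip_width: 0.0223
grasp_force: 30.0
('d', [0.0004, -0.0015, 0.1505], 'r', [0.0004, 0.0008, -0.0014])
```

View pics/p1.png

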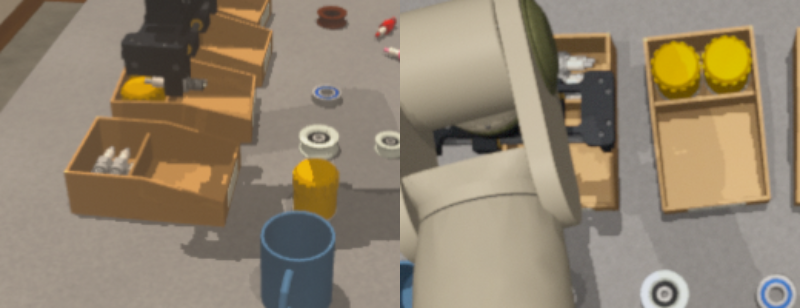

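The plug is held level over its bin: in the left half of the picture it sits at about (175,85). Lowering and releasing.

```bash
python3 -m inch '{"rotation":[[0,0,0],[0,0,0],[0,0,0],[0,0,0],[0,0,0],[0,0,0],[0,0,0],[0,0,0],[0,0,0],[0,0,0],[0,0,0],[0,0,0],[0,0,0],[0,0,0],[0,0,0],[0,0,0],[0,0,0],[0,0,0],[0,0,0]],"delta_pos":[[0,-0.0015,0.04],[0,-0.0015,0.08],[0,-0.0015,0.115],[0,-0.0015,0.135],[0,-0.0015,0.145],[0,-0.0015,0.151],[0,-0.0015,0.151],[0,-0.0015,0.151],[0,-0.0015,0.151],[0,-0.0015,0.151],[0,-0.0015,0.151],[0,-0.0015,0.151],[0,-0.0015,0.13],[0,-0.0015,0.1],[0,-0.0015,0.06],[0,-0.0015,0.02],[0,-0.0015,0],[0,-0.0015,0],[0,-0.0015,0]],"grip":[-1,-1,-1,-1,-1,-1,-1,0.1,0.1,0.1,0.1,0.1,0.1,0.1,0.1,0.5,1,1,1]}'
python3 -c "
from h import *
print(to(.446,.0045,.12,0)); print(to(.446,.0045,.002,0))"
```

```text
t: 6.27
ee_pos: [0.6191, 0.2584, 0.1607]
tcp_rot: [-3.141, 0.019, -0.003]
force: [0.9, -0.2, -0.3]
grip_width: 0.0728
grasp_force: 0.0
('d', [-0.1701, 0.256, 0.0402], 'r', [-0.0004, -0.002, -0.0121])
('d', [-0.1704, 0.256, 0.1582], 'r', [-0.0004, -0.002, -0.0121])
```

```bash
python3 -m inch '{"rotation":[[0,0,-0.012],[0,0,-0.012],[0,0,-0.012],[0,0,-0.012],[0,0,-0.012],[0,0,-0.012],[0,0,-0.012],[0,0,-0.012],[0,0,-0.012],[0,0,-0.012],[0,0,-0.012],[0,0,-0.012],[0,0,-0.012],[0,0,-0.012],[0,0,-0.012]],"delta_pos":[[-0.17,0.256,0.04],[-0.17,0.256,0.04],[-0.17,0.256,0.04],[-0.17,0.256,0.04],[-0.17,0.256,0.04],[-0.17,0.256,0.04],[-0.17,0.256,0.04],[-0.17,0.256,0.04],[-0.17,0.256,0.04],[-0.17,0.256,0.06],[-0.17,0.256,0.09],[-0.17,0.256,0.11],[-0.17,0.256,0.12],[-0.17,0.256,0.12],[-0.17,0.256,0.12]],"grip":[1,1,1,1,1,1,1,1,1,1,1,1,1,1,1]}'
python3 - <<'E'
from h import *; from rig import vision
print(to(.446,.0045,.003,0)); print(to(.446,.0045,.14,0))
fs=[vision.capture(n)["frame"] for n in ("side","top")]
g=np.hstack([cv2.resize(fs[0][180:380,120:380],(400,308)),cv2.resize(fs[1][60:260,120:380],(400,308))]); cv2.imwrite("pics/p2.png",g[:,:,::-1])
E
```

```text
t: 7.52
ee_pos: [0.4457, 0.005, 0.039]
tcp_rot: [-3.141, -0.001, 0.003]
force: [-0.0, -0.0, -0.1]
grip_width: 0.088
grasp_force: 0.0
('d', [0.0004, 0.0006, 0.036], 'r', [-0.0007, 0.0022, 0.0004])
('d', [0.0001, 0.0005, -0.101], 'r', [-0.0007, 0.0022, 0.0004])
```

View pics/p2.png

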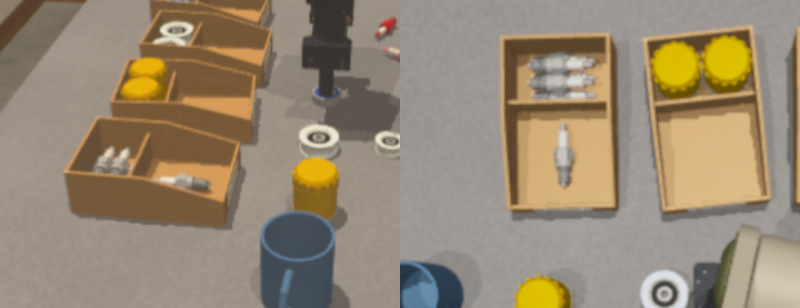

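The plug lies in the middle of its front compartment, at about (563,155) in the right half, and the fingers straddle the bearing. Gripping the bearing.

```bash
python3 -m inch '{"rotation":[[0,0,0],[0,0,0],[0,0,0],[0,0,0],[0,0,0],[0,0,0],[0,0,0],[0,0,0],[0,0,0],[0,0,0],[0,0,0],[0,0,0],[0,0,0],[0,0,0],[0,0,0],[0,0,0],[0,0,0]],"delta_pos":[[0,0,0.02],[0,0,0.032],[0,0,0.0355],[0,0,0.0355],[0,0,0.0355],[0,0,0.0355],[0,0,0.0355],[0,0,0.0355],[0,0,0.0355],[0,0,0.0355],[0,0,0.02],[0,0,-0.01],[0,0,-0.05],[0,0,-0.09],[0,0,-0.11],[0,0,-0.11],[0,0,-0.11]],"grip":[1,1,1,1,-1,-1,-1,-1,-1,-1,-1,-1,-1,-1,-1,-1,-1]}'
python3 -c "
from h import *
print(to(.639,-.247,.15,-.079)); print(to(.639,-.247,.009,-.079))"
```

```text
t: 9.03
ee_pos: [0.4459, 0.0044, 0.1501]
tcp_rot: [3.141, -0.0, 0.002]
force: [-0.7, -0.0, -1.7]
grip_width: 0.0458
grasp_force: 30.0
('d', [0.1932, 0.2514, 0.0004], 'r', [0.0003, -0.0015, 0.0788])
('d', [0.1929, 0.2513, 0.1414], 'r', [0.0003, -0.0015, 0.0788])
```

```bash
python3 -m inch '{"rotation":[[0,0,0.079],[0,0,0.079],[0,0,0.079],[0,0,0.079],[0,0,0.079],[0,0,0.079],[0,0,0.079],[0,0,0.079],[0,0,0.079],[0,0,0.079],[0,0,0.079],[0,0,0.079],[0,0,0.079],[0,0,0.079],[0,0,0.079]],"delta_pos":[[0.193,0.251,0],[0.193,0.251,0],[0.193,0.251,0],[0.193,0.251,0],[0.193,0.251,0],[0.193,0.251,0],[0.193,0.251,0],[0.193,0.251,0],[0.193,0.251,0],[0.193,0.251,0],[0.193,0.251,0],[0.193,0.251,0.02],[0.193,0.251,0.04],[0.193,0.251,0.06],[0.193,0.251,0.06]],"grip":[-1,-1,-1,-1,-1,-1,-1,-1,-1,-1,-1,-1,-1,-1,-1]}'
python3 - <<'E'
from h import *; from rig import vision
print(to(.639,-.247,.009,-.079))
fs=[vision.capture(n)["frame"] for n in ("side","top")]
g=np.hstack([cv2.resize(fs[0][130:280,180:380],(400,300)),cv2.resize(fs[1][40:220,340:580],(400,300))]); cv2.imwrite("pics/p3.png",g[:,:,::-1])
E
```

```text
t: 10.28
ee_pos: [0.6366, -0.2443, 0.0854]
tcp_rot: [-3.135, 0.122, 0.012]
force: [0.0, -0.1, -2.1]
grip_width: 0.0455
grasp_force: 30.0
('d', [0.0032, 0.0028, 0.0764], 'r', [-0.0038, 0.0076, 0.0009])
```

View pics/p3.png

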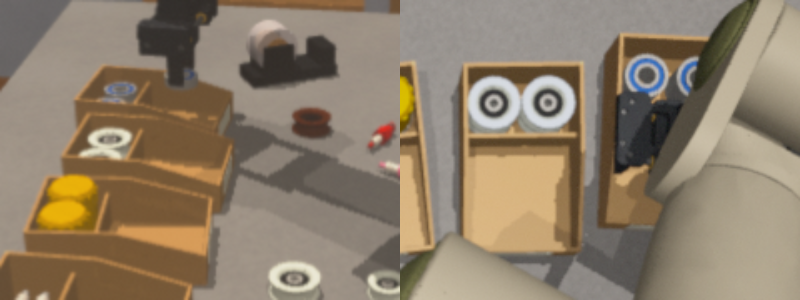

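The left half shows the bearing held over its bin at about (182,78). Lowering into the front compartment and releasing.

```bash
python3 -m inch '{"rotation":[[0,0,0],[0,0,0],[0,0,0],[0,0,0],[0,0,0],[0,0,0],[0,0,0],[0,0,0],[0,0,0],[0,0,0],[0,0,0],[0,0,0],[0,0,0],[0,0,0],[0,0,0],[0,0,0],[0,0,0]],"delta_pos":[[0,0,0],[0,0,0.03],[0,0,0.055],[0,0,0.07],[0,0,0.078],[0,0,0.0805],[0,0,0.0805],[0,0,0.0805],[0,0,0.0805],[0,0,0.0805],[0,0,0.0805],[0,0,0.06],[0,0,0.03],[0,0,-0.01],[0,0,-0.05],[0,0,-0.06],[0,0,-0.06]],"grip":[-1,-1,-1,-1,-1,-1,-1,0.55,0.55,0.55,0.55,0.55,0.55,0.55,0.55,1,1]}'
python3 -c "
from h import *
print(to(.4502,.139,.04,0))"
```

```text
t: 11.8
ee_pos: [0.64, -0.2473, 0.1538]
tcp_rot: [3.135, -0.124, 0.01]
force: [-0.2, 0.3, -0.8]
grip_width: 0.0796
grasp_force: 0.0
('d', [-0.2205, -0.3705, 0.1111], 'r', [0.0036, -0.0066, -0.0791])
```

```bash
python3 -m inch '{"rotation":[[0,0,-0.079],[0,0,-0.079],[0,0,-0.079],[0,0,-0.079],[0,0,-0.079],[0,0,-0.079],[0,0,-0.079],[0,0,-0.079],[0,0,-0.079],[0,0,-0.079],[0,0,-0.079],[0,0,-0.079],[0,0,-0.079],[0,0,-0.079],[0,0,-0.079],[0,0,-0.079],[0,0,-0.079],[0,0,-0.079]],"delta_pos":[[-0.22,-0.37,0],[-0.22,-0.37,0],[-0.22,-0.37,0],[-0.22,-0.37,0],[-0.22,-0.37,0],[-0.22,-0.37,0],[-0.22,-0.37,0],[-0.22,-0.37,0],[-0.22,-0.37,0],[-0.22,-0.37,0],[-0.22,-0.37,0],[-0.22,-0.37,0],[-0.22,-0.37,0.03],[-0.22,-0.37,0.06],[-0.22,-0.37,0.09],[-0.22,-0.37,0.105],[-0.22,-0.37,0.105],[-0.22,-0.37,0.105]],"grip":[1,1,1,1,1,1,1,1,1,1,1,1,1,1,1,1,1,1]}'
python3 - <<'E'
from h import *; from rig import vision
print(to(.4502,.139,.004,0))
fs=[vision.capture(n)["frame"] for n in ("side","top")]
g=np.hstack([cv2.resize(fs[0][130:310,180:420],(400,300)),cv2.resize(fs[1][40:220,340:580],(400,300))]); cv2.imwrite("pics/p4.png",g[:,:,::-1])
E
```

```text
t: 13.3
ee_pos: [0.4487, 0.1389, 0.0439]
tcp_rot: [3.141, -0.002, -0.004]
force: [0.3, 0.2, 0.3]
grip_width: 0.088
grasp_force: 0.0
('d', [0.0017, -0.0001, 0.0399], 'r', [0.0002, 0.0027, -0.0011])
```

View pics/p4.png

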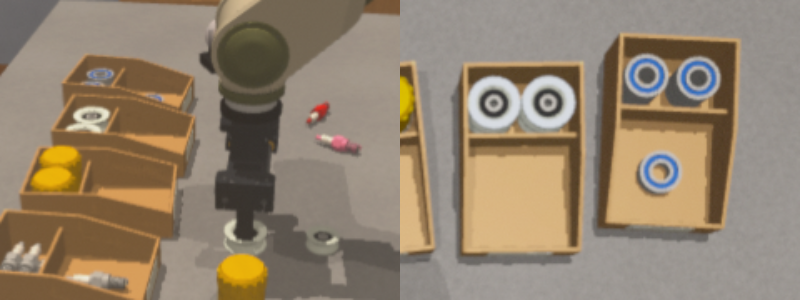

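The bearing lies flat at the centre of its compartment, at (660,173) in the right half, and the fingers are over the large pulley. Gripping it.

```bash
python3 -m inch '{"rotation":[[0,0,0],[0,0,0],[0,0,0],[0,0,0],[0,0,0],[0,0,0],[0,0,0],[0,0,0],[0,0,0],[0,0,0],[0,0,0],[0,0,0],[0,0,0],[0,0,0],[0,0,0],[0,0,0],[0,0,0]],"delta_pos":[[0.0015,0,0.02],[0.0015,0,0.034],[0.0015,0,0.0395],[0.0015,0,0.0395],[0.0015,0,0.0395],[0.0015,0,0.0395],[0.0015,0,0.0395],[0.0015,0,0.0395],[0.0015,0,0.0395],[0.0015,0,0.0395],[0.0015,0,0.02],[0.0015,0,-0.01],[0.0015,0,-0.05],[0.0015,0,-0.09],[0.0015,0,-0.11],[0.0015,0,-0.11],[0.0015,0,-0.11]],"grip":[1,1,1,1,-1,-1,-1,-1,-1,-1,-1,-1,-1,-1,-1,-1,-1]}'
python3 -c "
from h import *
print(to(.6155,-.0877,.15,-.018)); print(to(.6155,-.0877,.0095,-.018))"
```

```text
t: 14.82
ee_pos: [0.4502, 0.1396, 0.1548]
tcp_rot: [-3.142, 0.0, -0.002]
force: [-0.2, 0.5, -2.5]
grip_width: 0.0562
grasp_force: 30.0
('d', [0.1653, 0.2273, 0.005], 'r', [-0.0001, -0.0011, 0.0178])
('d', [0.1652, 0.2273, 0.1455], 'r', [-0.0001, -0.0011, 0.0178])
```

```bash
python3 -m inch '{"rotation":[[0,0,0.018],[0,0,0.018],[0,0,0.018],[0,0,0.018],[0,0,0.018],[0,0,0.018],[0,0,0.018],[0,0,0.018],[0,0,0.018],[0,0,0.018],[0,0,0.018],[0,0,0.018],[0,0,0.018],[0,0,0.018],[0,0,0.018],[0,0,0.018]],"delta_pos":[[0.165,0.227,0],[0.165,0.227,0],[0.165,0.227,0],[0.165,0.227,0],[0.165,0.227,0],[0.165,0.227,0],[0.165,0.227,0],[0.165,0.227,0],[0.165,0.227,0],[0.165,0.227,0],[0.165,0.227,0.02],[0.165,0.227,0.04],[0.165,0.227,0.06],[0.165,0.227,0.06],[0.165,0.227,0.06],[0.165,0.227,0.06]],"grip":[-1,-1,-1,-1,-1,-1,-1,-1,-1,-1,-1,-1,-1,-1,-1,-1]}'
python3 -c "
from h import *
print(to(.6155,-.0877,.0095,-.018))"
```

```text
t: 16.15
ee_pos: [0.6155, -0.0868, 0.0958]
tcp_rot: [3.141, -0.027, 0.002]
force: [0.5, -0.6, -0.5]
grip_width: 0.0565
grasp_force: 30.0
('d', [-0.0001, 0.0008, 0.0863], 'r', [0.0003, -0.0011, 0.0006])
```

Lowering the pulley 85 mm. At release the fingers open to about 75 mm, so 110 mm over their backs.

```bash
python3 -m inch '{"rotation":[[0,0,0],[0,0,0],[0,0,0],[0,0,0],[0,0,0],[0,0,0],[0,0,0],[0,0,0],[0,0,0],[0,0,0],[0,0,0],[0,0,0],[0,0,0],[0,0,0],[0,0,0],[0,0,0],[0,0,0]],"delta_pos":[[0,0.001,0.02],[0,0.001,0.045],[0,0.001,0.065],[0,0.001,0.078],[0,0.001,0.083],[0,0.001,0.086],[0,0.001,0.086],[0,0.001,0.086],[0,0.001,0.086],[0,0.001,0.086],[0,0.001,0.086],[0,0.001,0.06],[0,0.001,0.03],[0,0.001,-0.01],[0,0.001,-0.05],[0,0.001,-0.06],[0,0.001,-0.06]],"grip":[-1,-1,-1,-1,-1,-1,-1,0.65,0.65,0.65,0.65,0.65,0.65,0.65,0.65,1,1]}'
python3 -c "
from h import *
print(to(.445,.279,.16,0),to(.445,.279,.08,0))"
```

```text
t: 17.57
ee_pos: [0.6165, -0.0887, 0.1585]
tcp_rot: [3.139, -0.028, 0.011]
force: [-0.1, 0.5, 0.0]
grip_width: 0.084
grasp_force: 0.0
('d', [-0.1781, -0.3646, -0.0035], 'r', [0.0023, -0.0069, -0.018]) ('d', [-0.1787, -0.3648, 0.0765], 'r', [0.0023, -0.0069, -0.018])
```

```bash
python3 -m inch '{"rotation":[[0,0,-0.018],[0,0,-0.018],[0,0,-0.018],[0,0,-0.018],[0,0,-0.018],[0,0,-0.018],[0,0,-0.018],[0,0,-0.018],[0,0,-0.018],[0,0,-0.018],[0,0,-0.018],[0,0,-0.018],[0,0,-0.018],[0,0,-0.018],[0,0,-0.018],[0,0,-0.018]],"delta_pos":[[-0.177,-0.364,0],[-0.177,-0.364,0],[-0.177,-0.364,0],[-0.177,-0.364,0],[-0.177,-0.364,0],[-0.177,-0.364,0],[-0.177,-0.364,0],[-0.177,-0.364,0],[-0.177,-0.364,0],[-0.177,-0.364,0],[-0.177,-0.364,0],[-0.177,-0.364,0],[-0.177,-0.364,0.03],[-0.177,-0.364,0.06],[-0.177,-0.364,0.07],[-0.177,-0.364,0.07]],"grip":[1,1,1,1,1,1,1,1,1,1,1,1,1,1,1,1]}'
python3 - <<'E'
from h import *; from rig import vision
print(to(.445,.279,.037,0))
fs=[vision.capture(n)["frame"] for n in ("side","top")]
g=np.hstack([cv2.resize(fs[0][210:410,200:440],(400,333)),cv2.resize(fs[1][40:240,340:580],(400,333))]); cv2.imwrite("pics/p5.png",g[:,:,::-1])
E
```

```text
t: 18.9
ee_pos: [0.444, 0.2769, 0.0815]
tcp_rot: [3.139, -0.003, -0.01]
force: [-0.5, -0.4, 0.2]
grip_width: 0.0884
grasp_force: 0.0
('d', [0.0013, -0.0022, 0.0445], 'r', [0.0024, 0.0062, -0.002])
```

View pics/p5.png

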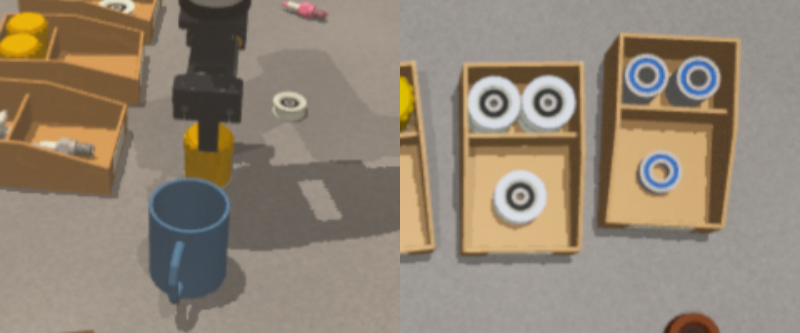

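The pulley lies flat in its compartment, at (520,197) in the right half, and the gripper is centred over the filter. Descending, gripping and lifting straight up.

```bash
python3 -m inch '{"rotation":[[0,0,0],[0,0,0],[0,0,0],[0,0,0],[0,0,0],[0,0,0],[0,0,0],[0,0,0],[0,0,0],[0,0,0],[0,0,0],[0,0,0],[0,0,0],[0,0,0],[0,0,0],[0,0,0],[0,0,0]],"delta_pos":[[0,-0.001,0],[0,-0.001,0.02],[0,-0.001,0.04],[0,-0.001,0.046],[0,-0.001,0.046],[0,-0.001,0.046],[0,-0.001,0.046],[0,-0.001,0.046],[0,-0.001,0.046],[0,-0.001,0.046],[0,-0.001,0.046],[0,-0.001,0.03],[0,-0.001,0],[0,-0.001,-0.04],[0,-0.001,-0.08],[0,-0.001,-0.08],[0,-0.001,-0.08]],"grip":[1,1,1,1,1,-1,-1,-1,-1,-1,-1,-1,-1,-1,-1,-1,-1]}'
python3 -c "
from h import *
print(to(.616,.0767,.165,.0),to(.616,.0767,.042,.0))"
```

```text
t: 20.42
ee_pos: [0.4453, 0.2799, 0.1662]
tcp_rot: [-3.14, 0.0, -0.006]
force: [-0.1, 0.2, -2.1]
grip_width: 0.0571
grasp_force: 30.0
('d', [0.1707, 0.2032, 0.0016], 'r', [-0.0012, -0.0035, -0.0001]) ('d', [0.1703, 0.2034, 0.1246], 'r', [-0.0012, -0.0035, -0.0001])
```

```bash
python3 -m inch '{"rotation":[[0,0,-0.09],[0,0,-0.09],[0,0,-0.09],[0,0,-0.09],[0,0,-0.09],[0,0,-0.09],[0,0,-0.09],[0,0,-0.09],[0,0,-0.09],[0,0,-0.09],[0,0,-0.09],[0,0,-0.09],[0,0,-0.09],[0,0,-0.09],[0,0,-0.09]],"delta_pos":[[0.17,0.203,0],[0.17,0.203,0],[0.17,0.203,0],[0.17,0.203,0],[0.17,0.203,0],[0.17,0.203,0],[0.17,0.203,0],[0.17,0.203,0],[0.17,0.203,0],[0.17,0.203,0],[0.17,0.203,0.02],[0.17,0.203,0.035],[0.17,0.203,0.04],[0.17,0.203,0.04],[0.17,0.203,0.04]],"grip":[-1,-1,-1,-1,-1,-1,-1,-1,-1,-1,-1,-1,-1,-1,-1]}'
python3 - <<'E'
from h import *; from rig import vision
print(to(.616,.0767,.045,.09))
f=vision.capture("side")["frame"]; cv2.imwrite("pics/p6.png",cv2.resize(f[180:330,150:350],(400,300))[:,:,::-1])
E
```

```text
t: 21.67
ee_pos: [0.6146, 0.0776, 0.1253]
tcp_rot: [-3.138, -0.143, -0.0]
force: [0.0, -0.1, -2.0]
grip_width: 0.0575
grasp_force: 30.0
('d', [0.0013, 0.001, 0.0803], 'r', [-0.0001, -0.0002, 0.0009])
```

View pics/p6.png

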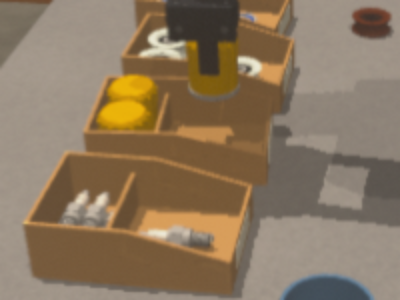

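The filter hangs upright above its front compartment, at about (213,75). Lowering gently until it meets the floor and checking the force before release.

```bash
python3 -m inch '{"rotation":[[0,0,0],[0,0,0],[0,0,0],[0,0,0],[0,0,0],[0,0,0],[0,0,0],[0,0,0]],"delta_pos":[[0.001,0,0.02],[0.001,0,0.045],[0.001,0,0.065],[0.001,0,0.075],[0.001,0,0.0795],[0.001,0,0.0795],[0.001,0,0.0795],[0.001,0,0.0795]],"grip":[-1,-1,-1,-1,-1,-1,-1,-1]}'
```

```text
t: 22.38
ee_pos: [0.6166, 0.0768, 0.0467]
tcp_rot: [3.138, 0.141, 0.004]
force: [-0.8, -0.3, -1.7]
grip_width: 0.0573
grasp_force: 30.0
```

```bash
python3 -m inch '{"rotation":[[0,0,0],[0,0,0],[0,0,0]],"delta_pos":[[0,0,0.001],[0,0,0.002],[0,0,0.002]],"grip":[-1,-1,-1]}'
```

```text
t: 22.63
ee_pos: [0.6159, 0.0768, 0.0435]
tcp_rot: [3.138, 0.141, 0.001]
force: [0.3, 0.2, -2.4]
grip_width: 0.0574
grasp_force: 30.0
```

```bash
python3 -m inch '{"rotation":[[0,0,0],[0,0,0],[0,0,0],[0,0,0]],"delta_pos":[[0,0,0.001],[0,0,0.002],[0,0,0.002],[0,0,0.002]],"grip":[-1,-1,-1,-1]}'
```

```text
t: 22.97
ee_pos: [0.616, 0.0768, 0.0433]
tcp_rot: [3.138, 0.141, 0.002]
force: [-5.6, 0.4, 12.1]
grip_width: 0.0574
grasp_force: 30.0
```

It is on the floor, with 12 N measured. Easing that off, opening partway, rising straight up, then backing away.

```bash
python3 -m inch '{"rotation":[[0,0,0],[0,0,0],[0,0,0],[0,0,0],[0,0,0],[0,0,0],[0,0,0],[0,0,0],[0,0,0],[0,0,0],[0,0,0],[0,0,0],[0,0,0],[0,0,0],[0,0,0],[0,0,0],[0,0,0],[0,0,0],[0,0,0],[0,0,0]],"delta_pos":[[0,0,-0.0015],[0,0,-0.0015],[0,0,-0.0015],[0,0,-0.0015],[0,0,-0.0015],[0,0,-0.0015],[0,0,-0.0015],[0,0,-0.02],[0,0,-0.05],[0,0,-0.09],[0,0,-0.12],[0,0,-0.14],[-0.22,0,-0.16],[-0.22,0,-0.16],[-0.22,0,-0.16],[-0.22,0,-0.16],[-0.22,0,-0.16],[-0.22,0,-0.16],[-0.22,0,-0.16],[-0.22,0,-0.16]],"grip":[-1,-1,0.6,0.6,0.6,0.6,0.6,0.6,0.6,0.6,0.6,0.6,0.6,0.6,0.6,0.6,0.6,0.6,0.6,0.6]}'
python3 - <<'E'
from h import *; from rig import vision
a,b=[vision.capture(n)["frame"] for n in ("side","top")]
g=np.hstack([cv2.resize(a[150:450,120:440],(400,375)),cv2.resize(b[40:340,80:560],(400,375))]); cv2.imwrite("pics/p7.png",g[:,:,::-1])
E
```

```text
t: 24.63
ee_pos: [0.3972, 0.057, 0.2018]
tcp_rot: [3.138, 0.14, 0.003]
force: [0.4, -0.1, -0.5]
grip_width: 0.0706
grasp_force: 0.0
```

View pics/p7.png

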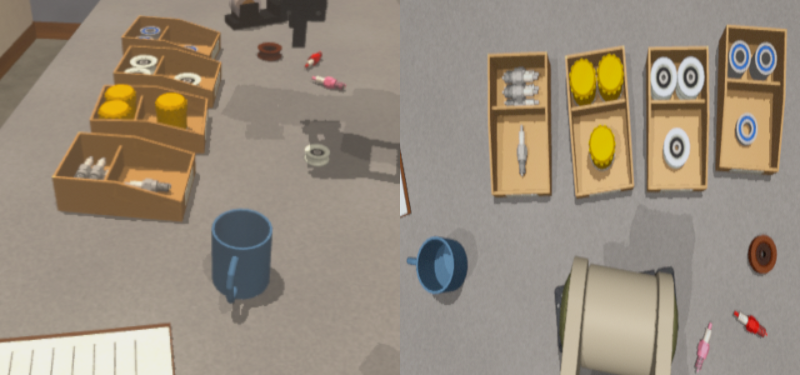

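All four parts sit in their own bins, with the filter upright at (601,146) in the right half. The mug and the old pulley have not moved, and the gripper is clear. Handing in.

```bash
python3 -c "
from rig import bot; print(bot.close_job())"
```

```text
the job is handed in; nothing more can be done
None
```

The job is handed in at about 25 s: the filter stands upright and the pulley, bearing and spark plug lie flat in their own bins' front compartments, with the old pulley and mug left where they were; no verdict came back.

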